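# Stack a vial tote over a tub of samples

### The job

The tub has samples in it, so the white tote must be stacked on top and not nested inside. Pick the tote up by its handle, turn it half round so that its orange end lies over the tub's clear end, set its lugs down on the blue rails short of the notches, then, keeping it resting on the rails, gently slide it towards the tub's orange end until all four lugs drop into the notches, level and fully seated, and let go. Never touch the samples with the tote or press on the tub with more than about 15 N, and leave the bottle and the jar alone.

Things in the scene. Friction and masses are not known exactly. Their poses are not given: they have to be found in the camera images.
- tub: Clear open tub fixed to the bench, 260 mm long (x), 128 mm wide (y). Origin at the centre of its underside, z up; +x points to its orange end wall, -x to its clear end. End walls 75 mm high. Side walls 53 to 64 mm off the centre line, each with two open vertical channels 22 mm wide at x = +82 and -38 mm, down which the lugs of a tote turned the tub's way (orange over orange) sink.
- tub_rim (a point): Tub centre at the height of the black rubber rim on the side walls, 90 mm up unloaded; the rim gives 1 mm per 4 N, 6 mm at most. On it a blue frame has on each side two flat rails, 5 mm thick, at tub x = -132+s to -90.5+s and -12+s to 29.5+s mm; towards +x each ends in a 17 mm notch down to the rim, then 9 mm more rail. Outer lips, inner faces 64 mm off the centre line, 15 mm high.
- tub_start (a point): 28 mm from the tub's centre towards its clear end, 155 mm up: about where the handle centre of the half-turned tote is when its lugs rest on the rails short of the notches. Slid along tub +x under light load it drops 5 mm (seated) as the handle centre reaches tub x = s, with 1.5 mm play each way. s is -15 to +15 mm, not measured: find by feel. The frame holds against 25 N.
- tote_grip (a point): Centre of the black handle bar of the loose white tote, 60 mm above its underside, at mid-length. x points along the tote to its orange end, y along the bar, z up. Bar 14 mm thick (x), 88 mm long (y), 20 mm high (50 to 70 mm above the underside). Tote 196 mm long, 96 mm wide, walls 4 mm thick, 60 mm high; 0.28 to 0.51 kg, evenly spread; the vials in it are fast, 29 mm high.
- tote_lug (a point): Centre of one of four black lugs on the tote's long sides, level with its underside: each 14 mm long (x), 8 mm high, from 48 to 61 mm off the centre line; two on each side, at tote x = +82 and -38 mm. This is the one at x = +82, y = +54.5 mm.
- tote_orange_end (a point): Middle of the outer face of the tote's orange end wall, 97 mm from the tote's centre along its x and 30 mm above its underside.
- tote: The white tote; origin at the centre of its underside, axes as for the handle.
- sample_a: Sample standing in the tub: white ring 60 mm across with a white dome, 48 mm high, origin at the centre of its underside.
- sample_b: The other sample, alike.
- bottle: Glass bottle with blue cap, 52 mm across, 110 mm high, loose on the bench; origin under its centre.
- jar: White jar, 56 mm across, 80 mm high, loose on the bench; origin under its centre.
There are look-alikes about, which are no part of the job. There is more than one size of the tote; the job needs the smaller.

How it is judged:
By the outcome, as a careful person would: the job done as asked, in the order asked, and still so for the second after the job is handed in, with the robot touching nothing.
It also fails if it takes over 66 s, if anything falls off the work surface, if the arm or the gripper's body presses on something with over 40 N, if the wrist force passes 120 N, or if a joint passes its speed limit or range.

### The arm

A 6-joint arm with a two-finger parallel gripper is mounted at the origin on the work surface. World frame = base frame: x ahead of the robot, y to its left, z up, the work surface at z = 0. Lengths are in mm, angles in rad, forces in N, time in s.
With the tool pointing down it reaches from about 350 to 775 mm from the base axis. Payload 7.3 kg.
Tool frame: the origin (TCP) lies midway between the tips of the shut fingers; the grasp point (between the pads) lies 19 mm behind it; z points along the fingers, y is the line along which they close (so a half turn about z gives the same grasp; the last joint's range is limited). The gripper opens to 92 mm and grips with 3 to 60 N. Pads are 19 mm wide; open, the fingers measure 130 mm over their backs; the gripper's body (75 mm by 190 mm) begins 47 mm behind the grasp point.
Start: joints at [0.989, 0.342, 1.524, -0, 1.275, -0.146], TCP at [221.61, 475.956, 226.741] pointing down, gripper open.
Joint ranges: [-2.53, 2.53], [-0.77, 2.02], [0.04, 2.7], [-1, 4.14], [0.28, 2.66], [-3.11, 3.11]. Speed limits (rad/s): [2.57, 2.57, 3.14, 3.14, 3.14, 3.14].

### API

Orientations are given as [roll, pitch, yaw] about the fixed x, y, z axes, in that order (R = Rz(yaw) Ry(pitch) Rx(roll)).
In Python, from plant import get_obs, capture, camera_model, close_job, search_frame, regions_of, pinpoint gives the robot as it stands. The module is installed in compiled form; this text tells all that it offers.
- The arm moves only by the shell command python3 -m pendant 'ROWS'. ROWS is JSON, one flat list of numbers, 7 for each row, row after row: the shift along the tool's x, y, z in units of 30 mm (1.0 is 30 mm), then the turn, a rotation vector about the tool's x, y, z in units of 4 degrees (1.0 is 4 degrees), then the closure, from -1 (fully open) to 1 (shut), so that 0 is half open. In form: [dx, dy, dz, wx, wy, wz, gripper, dx, dy, dz, wx, wy, wz, gripper, ...]. A call has 1 to 12 rows; each row shifts and turns the commanded pose from where the row before left it, along the tool's axes as they then stand; what a row does not reach is not made up. A row lasts 1/10 s, in which the tool goes at most 50 mm and 8.59 degrees, less where a joint would pass 70% of its speed; a pose out of reach is approached as far as the arm can. A call with a number of a shift or a turn outside -1 to 1 is refused whole. A call with a gripper value outside its range is refused whole. The fingers move at their own pace and stop on an object; the grip force is fixed at half the most. Time passes only in rows, so rows that do not move let the fingers close. It gives the time, the measured TCP pose, the force, the opening and the grip force at its end, in the units of the state.
- get_obs(): the state, without advancing time (a new reading comes with each control period).
- capture(name): name is "scene" or "top" or "wrist"; returns the picture (384x512x3 uint8, red, green, blue); there is no depth.
- camera_model(name): a dict with "fov_y" (degrees; the focal length in pixels is half the picture's height over the tangent of half this angle, whatever the lens; pixels are square), "cx", "cy" (the principal point, pixels), "pose" (4x4, takes a point from camera to world coordinates). Camera axes: x right, y up, looking along -z (the intrinsics and any distortion apply to the point x, -y, -z); pixel columns grow to the right and rows downward; lengths in mm; the calibration is good to about 2 mm. A picture is of the moment at which its call begins: read the wrist's pose just before it. camera_model takes no time and is no camera call; for the wrist camera it gives the pose at the moment of the call.
- close_job(): hands the job in; it is judged then, once.
Trained networks look in the newest picture that a camera, given by its name, has taken for a name from the list of things; names that differ only in an ending like _2 or _b are one class to them, and where a whole thing is asked for, a point or a joint stands for the part that bears it (a point fixed in the world has none). Each returns a list of dicts, best first, with "score" (0 to 1); they miss things now and then, are a little off and sometimes report something else, mostly with a low value. They report only what shows in the picture. A call takes as long as a camera call. They do not tell look-alikes from the thing itself.
- search_frame(camera, thing): "location" ([column, row] in pixels, amid what is visible of it).
- regions_of(camera, thing): "pixels" (384x512 bool, what is visible of it) and "location" ([column, row] in pixels, amid what is visible of it).
- pinpoint(camera, thing): "location" ([column, row] in pixels: a listed point, or the origin of a listed thing).
The state is a dict: "time": time; "joint_positions": joint angles; "dq": joint speeds; "tau": joint torques, N m; "tool_pos": TCP position; "tcp_rot": TCP orientation; "contact_force": force on the tool from outside, world axes, zero at the start; "moment": the same for the moment, N m; "grip_width": finger opening in mm; "finger_force": force on a finger pad.
Only numpy, scipy, OpenCV 4.12 (cv2) and the standard library are available. Lean on these libraries where they do the work, as an engineer would, in place of code of your own. Each camera call takes 0.05 s, during which the arm holds its last target. There are 200 camera calls.

## Working session

There is one attempt and no reset: what is moved stays moved. The work goes in short steps, Python scripts to look and compute and a shell command to move; the robot and the scene stay as the last step left them, time stands still between calls to the robot, and variables do not carry over. Pictures are saved under pics/ and viewed, at most 10 in all, crops included, and the job is handed in when it is done.

```bash
mkdir -p pics
cat > h.py <<'E'
import numpy as np, cv2
from plant import *
def ray(cam,px,cm=None):
    m=cm or camera_model(cam); f=192/np.tan(np.radians(m['fov_y']/2))
    p=np.array(m['pose']); d=np.array([(px[0]-m['cx'])/f,-(px[1]-m['cy'])/f,-1.])
    return p[:3,3],p[:3,:3]@d
def onz(cam,px,z,cm=None):
    o,d=ray(cam,px,cm); return o+d*(z-o[2])/d[2]
def proj(cam,P):
    m=camera_model(cam); f=192/np.tan(np.radians(m['fov_y']/2)); p=np.array(m['pose'])
    c=p[:3,:3].T@(np.array(P)-p[:3,3]); return np.array([m['cx']+f*c[0]/-c[2], m['cy']-f*c[1]/-c[2]])
E
python3 - <<'E'
from h import *
for c in ["scene","top"]:
    m=camera_model(c); print(c,{k:(np.round(v,3).tolist() if k=='pose' else v) for k,v in m.items()})
    im=capture(c); cv2.imwrite(f'pics/{c}0.png',im[:,:,::-1])
hs=dict(tub=0,tub_rim=90,tub_start=155,tote_grip=60,tote_lug=4,tote_orange_end=30,tote=0,sample_a=0,bottle=0,jar=0)
for c in ["top","scene"]:
  for t,z in hs.items():
    for r in pinpoint(c,t)[:4]:
        print(c,t,round(r['score'],2),np.round(r['location'],1),np.round(onz(c,r['location'],z)[:2],1))
o=get_obs();print(o)
E
```

```text
scene {'fov_y': 47.04054462557085, 'cx': 248.89106564255286, 'cy': 193.67316140770046, 'pose': [[0.732, -0.523, 0.437, 984.184], [0.681, 0.577, -0.45, -515.536], [-0.017, 0.627, 0.779, 1042.242], [0.0, 0.0, 0.0, 1.0]]}
top {'fov_y': 50.85373549580828, 'cx': 261.09388623087284, 'cy': 189.09691138968844, 'pose': [[-0.008, 0.991, -0.133, 347.063], [-1.0, -0.004, 0.025, 20.763], [0.024, 0.133, 0.991, 992.014], [0.0, 0.0, 0.0, 1.0]]}
top tub 0.81 [326.  165.1] [ 540.1 -167.5]
top tub_start 0.56 [340.8 161.1] [ 518.4 -169.9]
top tote_grip 0.79 [135.1 285.9] [254.5 281.3]
top tote_grip 0.69 [173.3 156.1] [550.9 202.4]
top tote_grip 0.59 [326.3 166.2] [ 525.8 -156.8]
top tote_grip 0.16 [187.5 121.6] [634.3 170.7]
top tote_lug 0.82 [184.3 240.8] [354.3 182.5]
top tote_lug 0.79 [166.5 124.2] [644.9 232. ]
top tote_orange_end 0.95 [187.2 122.6] [641.  176.2]
top tote_orange_end 0.76 [196.4 272.5] [280.6 148.9]
top tote 0.96 [171.  159.6] [555.2 219.6]
top tote 0.89 [144.  279.9] [262.3 277.5]
top sample_a 0.97 [330.9 186.7] [ 485.3 -178.2]
top sample_a 0.72 [328.6 144.9] [ 591.9 -175.7]
top bot
[... 800 characters left out ...]
ime': 1.1, 'joint_positions': array([ 9.89014116e-01,  3.42006858e-01,  1.52405701e+00,  4.76517383e-06,
        1.27539612e+00, -1.45961773e-01]), 'dq': array([-8.50166349e-04,  8.55645047e-05, -2.53880590e-04,  9.64085519e-04,
        9.01444893e-04, -6.52025203e-04]), 'tau': array([-2.41299211e-03, -4.31131303e+01, -2.44483942e+01,  7.16443313e-02,
        4.83931275e-02,  5.38818313e-05]), 'tool_pos': array([221.61380942, 475.97780503, 226.75197782]), 'tcp_rot': array([3.14146073e+00, 1.47855228e-05, 2.70577083e+00]), 'contact_force': array([-0.22272226,  0.24898144,  0.61491665]), 'moment': array([0.04523819, 0.05733394, 0.00767276]), 'finger_force': 0.0, 'grip_width': 91.8304384604407}
```

View pics/top0.png

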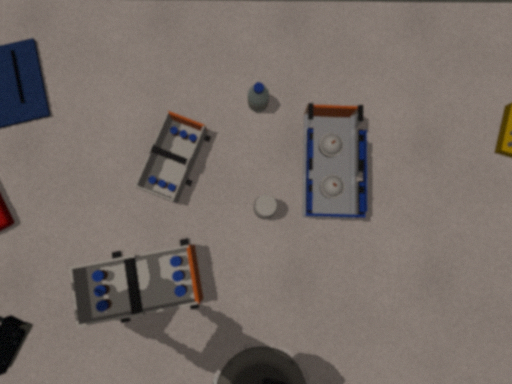

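View pics/scene0.png

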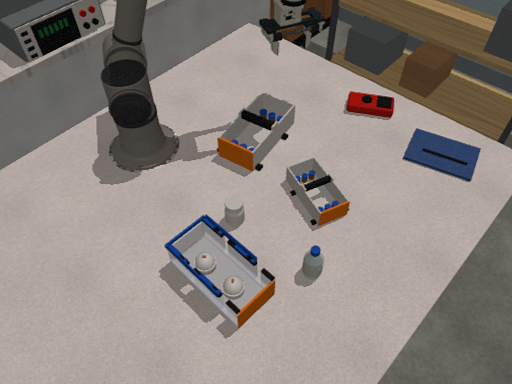

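The top view shows two white totes: one at pixel (171,157) with orange end (187,122), and one at (137,285) with orange end (196,272). Handle to orange end is about 90 mm on the first and about 137 mm on the second. The smaller one should be 97 mm, so (171,157) is the tote meant. The tub is at (335,160) with its orange end up, towards +x. The bottle is at (258,97) and the jar at (265,206). Next I look at the tub with the wrist camera.

```bash
python3 -m pendant '[0,0,-0.4,0,0,-0.52,-1,0,0,-0.4,0,0,-0.52,-1,0,0,-0.4,0,0,-0.52,-1,0,0,-0.4,0,0,-0.52,-1,0,0,-0.4,0,0,-0.52,-1,0,0,-0.4,0,0,-0.52,-1,0,0,-0.4,0,0,-0.52,-1,0,0,-0.4,0,0,-0.52,-1,0,0,-0.4,0,0,-0.52,-1,0,0,-0.4,0,0,-0.52,-1,0,0,-0.4,0,0,-0.52,-1,0,0,-0.4,0,0,-0.52,-1]'
python3 -m pendant '[-0.44,-0.89,0,0,0,0,-1,-0.44,-0.89,0,0,0,0,-1,-0.44,-0.89,0,0,0,0,-1,-0.44,-0.89,0,0,0,0,-1,-0.44,-0.89,0,0,0,0,-1,-0.44,-0.89,0,0,0,0,-1,-0.44,-0.89,0,0,0,0,-1,-0.44,-0.89,0,0,0,0,-1,-0.44,-0.89,0,0,0,0,-1,-0.44,-0.89,0,0,0,0,-1,-0.44,-0.89,0,0,0,0,-1,-0.44,-0.89,0,0,0,0,-1]'
python3 -m pendant '[-0.44,-0.89,0,0,0,0,-1,-0.44,-0.89,0,0,0,0,-1,-0.44,-0.89,0,0,0,0,-1,-0.44,-0.89,0,0,0,0,-1,-0.44,-0.89,0,0,0,0,-1,-0.44,-0.89,0,0,0,0,-1,-0.44,-0.89,0,0,0,0,-1,-0.44,-0.89,0,0,0,0,-1,-0.44,-0.89,0,0,0,0,-1,-0.44,-0.89,0,0,0,0,-1,-0.44,-0.89,0,0,0,0,-1,0,0,0,0,0,0,-1]'
python3 - <<'E'
from h import *
m=camera_model('wrist');print(np.round(m['pose'],3).tolist(),m['fov_y'],m['cx'],m['cy'])
im=capture('wrist');cv2.imwrite('pics/w1.png',im[:,:,::-1])
for t,z in dict(tub=0,tub_rim=90,tub_start=155,sample_a=0).items():
    for r in pinpoint('wrist',t)[:2]: print(t,round(r['score'],2),np.round(r['location'],1),np.round(onz('wrist',r['location'],z)[:2],1))
E
```

```text
time: 2.3
tool_pos: [221.6, 475.9, 371.3]
tcp_rot: [3.141, 0.0, -3.14]
contact_force: [0.2, -0.1, -0.1]
grip_width: 91.9
finger_force: 0.0
time: 3.5
tool_pos: [380.3, 154.4, 370.9]
tcp_rot: [3.141, 0.001, 3.141]
contact_force: [1.3, -0.6, 0.7]
grip_width: 91.7
finger_force: 0.0
time: 4.7
tool_pos: [525.9, -141.1, 369.4]
tcp_rot: [-3.141, -0.001, 3.138]
contact_force: [-0.5, 0.4, -0.4]
grip_width: 91.6
finger_force: 0.0
[[0.004, -0.97, -0.245, 459.541], [1.0, 0.004, 0.001, -140.696], [-0.0, -0.245, 0.97, 527.49], [0.0, 0.0, 0.0, 1.0]] 69.43584700579689 255.57992152120548 190.22827278916964
tub 0.81 [239.1 161.6] [ 535.6 -169.5]
tub 0.17 [238.  189.8] [ 591.3 -172.6]
tub_rim 0.46 [237.  161.9] [ 523.1 -167. ]
tub_start 0.9 [234.2 158.2] [ 508.5 -166.1]
sample_a 0.82 [235.2 188. ] [ 588.3 -177.1]
sample_a 0.69 [240.2 133.5] [ 483.2 -165.8]
```

View pics/w1.png

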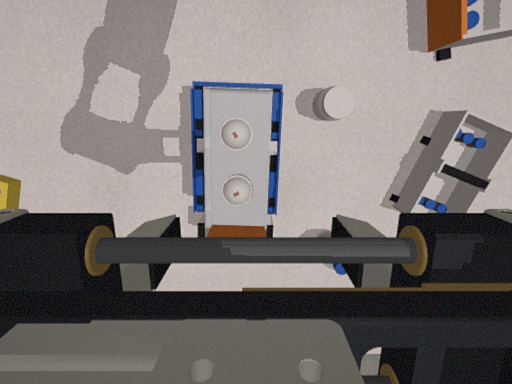

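The wrist view shows the tub upright in the picture: blue lips at columns about 193 and 281, clear end at row 85, orange end at row 230. The samples are at (236,133) and (238,189), and the small tote is at upper right. Next I fit the tub's axis from the lips.

Run:
```python
from h import *
def blue(im):
    h=cv2.cvtColor(im,cv2.COLOR_RGB2HSV); return (h[...,0]>105)&(h[...,0]<130)&(h[...,1]>150)&(h[...,2]>60)
capture('wrist') if 0 else None
im=cv2.imread('pics/w1.png')[:,:,::-1]; b=blue(np.ascontiguousarray(im)); b[:,:185]=0;b[:,290:]=0;b[:80]=0;b[220:]=0
rows=[r for r in range(92,208) if b[r].sum()>4]
for z in (105,):
  L=[];R=[]
  for r in rows:
    c=np.where(b[r])[0]; 
    if c[0]<215:L.append(onz('wrist',(c[0]-.5,r),z))
    if c[-1]>260:R.append(onz('wrist',(c[-1]+.5,r),z))
  for n,P in (('L',np.array(L)),('R',np.array(R))):
    k=np.polyfit(P[:,0]-540,P[:,1],1)
    for _ in range(3):
        e=abs(np.polyval(k,P[:,0]-540)-P[:,1]); P=P[e<2.5]; k=np.polyfit(P[:,0]-540,P[:,1],1)
    print(n,z,k,len(P),P[:,0].min(),P[:,0].max())
# top camera
im=cv2.imread('pics/top0.png')[:,:,::-1]; t=blue(np.ascontiguousarray(im)); t[:,:295]=0;t[:,380:]=0;t[:100]=0;t[225:]=0
L=[];R=[]
for r in range(130,212):
    c=np.where(t[r])[0]
    if len(c)<2: continue
    if c[0]<320:L.append(onz('top',(c[0]-.5,r),105))
    if c[-1]>350:R.append(onz('top',(c[-1]+.5,r),105))
for P in (np.array(L),np.array(R)): print('top',np.polyfit(P[:,0]-540,P[:,1],1),len(P))
# blue extent along x on the left & right rail columns (z=95)
for c0,c1 in ((196,203),(270,278)):
    print([ (r,int(b[r,c0:c1+1].sum())) for r in range(84,216,3)])
for r in (82,84,86,88): print(r,onz('wrist',(238,r),95)[0],onz('wrist',(238,r),105)[0],onz('wrist',(238,r),75)[0])
cv2.imwrite('pics/w1c.png',cv2.resize(im[:0+1] if 0 else cv2.imread('pics/w1.png')[75:245,175:300],None,fx=3.5,fy=3.5,interpolation=cv2.INTER_CUBIC))
```

```text
L 105 [-3.18031658e-02 -2.34998561e+02] 109 419.3059866446279 593.8378663299193
R 105 [-3.14627934e-02 -1.02629123e+02] 109 419.30492731928916 593.8556044058153
top [-3.67975641e-02 -1.06051072e+02] 58
top [-3.83958310e-02 -2.37281112e+02] 57
[(84, 8), (87, 0), (90, 6), (93, 6), (96, 6), (99, 6), (102, 6), (105, 6), (108, 6), (111, 6), (114, 7), (117, 7), (120, 0), (123, 0), (126, 0), (129, 0), (132, 6), (135, 7), (138, 0), (141, 0), (144, 0), (147, 0), (150, 0), (153, 0), (156, 0), (159, 0), (162, 0), (165, 0), (168, 0), (171, 7), (174, 7), (177, 7), (180, 7), (183, 7), (186, 7), (189, 8), (192, 8), (195, 7), (198, 1), (201, 1), (204, 7), (207, 8), (210, 5), (213, 0)]
[(84, 0), (87, 9), (90, 0), (93, 5), (96, 6), (99, 6), (102, 6), (105, 6), (108, 6), (111, 6), (114, 6), (117, 6), (120, 7), (123, 0), (126, 0), (129, 0), (132, 7), (135, 7), (138, 7), (141, 1), (144, 1), (147, 1), (150, 1), (153, 1), (156, 2), (159, 2), (162, 2), (165, 1), (168, 2), (171, 5), (174, 8), (177, 8), (180, 8), (183, 8), (186, 8), (189, 7), (192, 7), (195, 7), (198, 2), (201, 2), (204, 2), (207, 6), (210, 6), (213, 1)]
82 404.47589627301454 405.71308385720255 402.00152110463847
84 407.23985135658717 408.4133518661455 404.8928503374705
86 410.01307521451804 411.1226750782755 407.7938754870032
88 412.7956145486159 413.84109911929784 410.7046454072521
```

View pics/w1c.png

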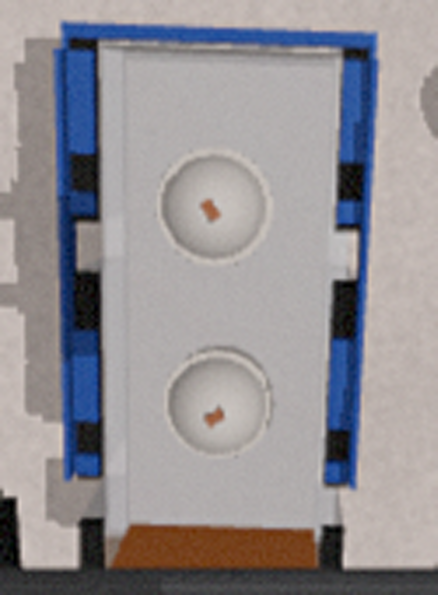

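The enlarged crop shows the notches clearly (black gaps in the blue rails), so s can also be cross-checked by eye. Tub yaw is about -0.034 rad. Now I look over the small tote with the wrist camera.

```bash
python3 -m pendant '[-0.13,1,0,0,0,0,-1,-0.13,1,0,0,0,0,-1,-0.13,1,0,0,0,0,-1,-0.13,1,0,0,0,0,-1,-0.13,1,0,0,0,0,-1,-0.13,1,0,0,0,0,-1,-0.13,1,0,0,0,0,-1,-0.13,1,0,0,0,0,-1,-0.13,1,0,0,0,0,-1,-0.13,1,0,0,0,0,-1,-0.13,1,0,0,0,0,-1,-0.13,1,0,0,0,0,-1]'
python3 -m pendant '[0,1,0,0,0,0,-1,0,0,0,0,0,-1,-1,0,0,0,0,0,-1,-1,0,0,0,0,0,-1,-1,0,0,0,0,0,-1,-1,0,0,0,0,0,-1,-1,0,0,0,0,0,-1,-1,0,0,0,0,0,-1,-1,0,0,0,0,0,-1,-1,0,0,0,0,0,-1,-1,0,0,0,0,0,-1,-1,0,0,0,0,0,-1,-1]'
python3 -m pendant '[0,0,0,0,0,-1,-1,0,0,0,0,0,-1,-1,0,0,0,0,0,-1,-1,0,0,0,0,0,-1,-1,0,0,0,0,0,-1,-1,0,0,0,0,0,-1,-1,0,0,0,0,0,-0.5,-1,0,0,0,0,0,0,-1,0,0,0,0,0,0,-1]'
python3 - <<'E'
from h import *
m=camera_model('wrist');im=capture('wrist');cv2.imwrite('pics/w2.png',im[:,:,::-1])
for t,z in dict(tote_grip=60,tote_lug=4,tote_orange_end=30,tote=0).items():
    for r in pinpoint('wrist',t)[:2]: print(t,round(r['score'],2),np.round(r['location'],1),np.round(onz('wrist',r['location'],z)[:2],1))
for t in('tote_grip',):
    for r in regions_of('wrist',t)[:2]: print(t,r['score'],r['location'],r['pixels'].sum())
print(get_obs()['joint_positions'])
cv2.imwrite('pics/w2c.png',cv2.resize(im[:230,:,::-1],None,fx=1.5,fy=1.5))
E
```

```text
time: 6.15
tool_pos: [571.1, 223.9, 371.4]
tcp_rot: [3.141, 0.001, -3.14]
contact_force: [0.9, -0.5, -0.2]
grip_width: 91.6
finger_force: 0.0
time: 7.35
tool_pos: [571.1, 252.6, 371.4]
tcp_rot: [-3.141, 0.001, -2.37]
contact_force: [-0.2, -0.2, -0.1]
grip_width: 91.8
finger_force: 0.0
time: 8.25
tool_pos: [571.4, 252.3, 371.1]
tcp_rot: [-3.141, 0.0, -1.92]
contact_force: [-0.3, -0.4, -0.2]
grip_width: 92.3
finger_force: 0.0
tote_grip 0.84 [258.7 132.4] [550.5 211.3]
tote_grip 0.65 [448.2 110.2] [248.9 283.8]
tote_lug 0.94 [210.3 161.8] [656.1 233.7]
tote_lug 0.92 [362.3  75.1] [345.  183.3]
tote_orange_end 0.57 [203.8 129.9] [640.1 175.3]
tote_orange_end 0.57 [405.4  35.7] [274.1 149.5]
tote 0.81 [257.5 132.8] [553.3 213.7]
tote 0.79 [424. 112.] [253.2 283.5]
tote_grip 0.7 [257.2, 132.1] 7123
tote_grip 0.55 [439.7, 104.6] 18747
[ 2.92164723e-01  4.90022750e-01  9.08350808e-01  7.37633316e-05
  1.74313393e+00 -2.49996354e+00]
```

View pics/w2c.png

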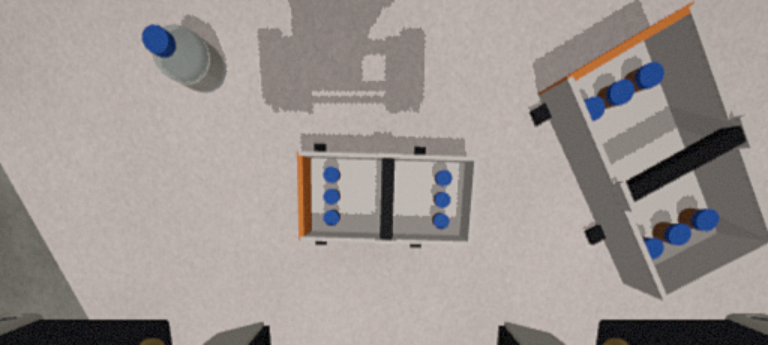

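The crop confirms it: the small tote with bar at picture (258,132) and orange end at (203,130), against the clearly bigger tote at right. Next I fit the bar and the tote's axis.

Run:
```python
from h import *
im=cv2.imread('pics/w2.png'); g=im.max(2)
roi=np.zeros_like(g);roi[100:165,248:270]=1
m=((g<60)&(roi>0))
def top(c): # world points of mask pixels at z=70
    ys,xs=np.where(m); return np.array([onz('wrist',(x,y),70)[:2] for x,y in zip(xs,ys)])
P=top(0); (c,s,a)=cv2.minAreaRect(P.astype(np.float32)); print('bar',c,s,a,len(P))
e=np.linalg.eigh(np.cov(P.T))[1][:,1]; print('bar dir deg',np.degrees(np.arctan2(e[1],e[0])),P.mean(0))
# tote rim from brightness edges: upper long edge and orange end
h=cv2.cvtColor(im,cv2.COLOR_BGR2HSV); o=(h[...,0]<15)&(h[...,1]>150)&(h[...,2]>80); o[:,:190]=0;o[:,220:]=0;o[:95]=0;o[170:]=0
ys,xs=np.where(o); E=[onz('wrist',(xs[ys==y].min()-.5,y),60)[:2] for y in range(ys.min()+3,ys.max()-2)]
E=np.array(E);e=np.linalg.eigh(np.cov(E.T))[1][:,1]; print('orange face dir',np.degrees(np.arctan2(e[1],e[0])),E.mean(0),ys.min(),ys.max())
print('ends',[onz('wrist',(x,y),60)[:2].round(1) for x,y in ((199.5,102.5),(199.5,158.5),(315.5,106.5),(311.5,160))])
print(get_obs()['tool_pos'],get_obs()['tcp_rot'])
# notch rows at tub, using camera pose then: approx from saved values
T=np.array([[0.004,-.97,-.245,459.541],[1,.004,.001,-140.696],[0,-.245,.97,527.49],[0,0,0,1]])
cm=dict(fov_y=69.43584700579689,cx=255.58,cy=190.228,pose=T)
# intensity profile to find blue edges along rows
w=cv2.imread('pics/w1.png').astype(int)
for c0,c1 in ((197,202),(271,275)):
    p=(w[:,c0:c1,0].mean(1)-w[:,c0:c1,2].mean(1)); print([(r,int(p[r])) for r in list(range(115,140))+list(range(192,212))])
for c in (199.5,273):
    print(c,[(r,onz('wrist',(c,r),95,cm)[:2].round(1).tolist()) for r in (119,131,196,203)])
```

```text
bar (552.6698608398438, 210.15191650390625) (82.84274291992188, 13.30993366241455) 68.90727233886719 402
bar dir deg 68.31994139351903 [552.23978016 210.21915665]
orange face dir 67.53282704172453 [642.62201731 172.73209037] 103 156
ends [array([624.4, 133.7]), array([659.8, 217.4]), array([450.2, 203.9]), array([482.1, 285. ])]
[571.92233048 251.82315556 370.76783358] [-3.14156792e+00  1.09186782e-04 -1.92024806e+00]
[(115, 110), (116, 112), (117, 115), (118, 103), (119, 19), (120, -9), (121, -2), (122, 0), (123, 0), (124, -3), (125, -1), (126, -4), (127, -3), (128, -2), (129, 28), (130, 68), (131, 84), (132, 83), (133, 85), (134, 84), (135, 84), (136, 41), (137, -6), (138, -12), (139, -14), (192, 113), (193, 117), (194, 108), (195, 61), (196, 2), (197, -2), (198, -1), (199, -1), (200, 0), (201, 4), (202, 0), (203, 6), (204, 52), (205, 103), (206, 116), (207, 114), (208, 113), (209, 114), (210, 82), (211, -10)]
[(115, 71), (116, 73), (117, 77), (118, 81), (119, 84), (120, 78), (121, 38), (122, 0), (123, -4), (124, -1), (125, -1), (126, -1), (127, -3), (128, -1), (129, -2), (130, -3), (131, 6), (132, 60), (133, 98), (134, 101), (135, 102), (136, 103), (137, 107), (138, 99), (139, 14), (192, 96), (193, 93), (194, 95), (195, 90), (196, 90), (197, 78), (198, 18), (199, -3), (200, 2), (201, 5), (202, 2), (203, 3), (204, 5), (205, 5), (206, 34), (207, 83), (208, 94), (209, 88), (210, 93), (211, 90)]
199.5 [(119, [457.4, -225.4]), (131, [475.1, -226.4]), (196, [578.0, -231.9]), (203, [589.9, -232.5])]
273 [(119, [457.8, -114.4]), (131, [475.6, -114.2]), (196, [578.5, -113.0]), (203, [590.3, -112.9])]
```

```bash
python3 -m pendant '[0,0,0,0,0,0.45,0,0.14,0.01,0.9,0,0,0,0,0.14,0.01,0.9,0,0,0,0,0.14,0.01,0.9,0,0,0,0,0.14,0.01,0.9,0,0,0,0,0.14,0.01,0.9,0,0,0,0,0.14,0,0.9,0,0,0,0,0.14,0,0.9,0,0,0,0,0.14,0,0.9,0,0,0,0,0.14,0.01,0.8,0,0,0,0,0.14,0.01,0.7,0,0,0,0,0.14,0.01,0.5,0,0,0,0]'
python3 -m pendant '[0,0,0.2,0,0,0,0,0,0,0,0,0,0,0]'
python3 - <<'E'
from h import *
capture('scene'); im=capture('scene'); cv2.imwrite('pics/s2.png',cv2.resize(im[130:260,240:400,::-1],None,fx=4,fy=4))
print(get_obs()['joint_positions'])
E
```

```text
time: 9.75
tool_pos: [551.9, 209.4, 93.1]
tcp_rot: [3.14, -0.001, -1.952]
contact_force: [0.2, -0.6, -0.7]
grip_width: 45.9
finger_force: 0.0
time: 9.95
tool_pos: [552.4, 209.7, 88.2]
tcp_rot: [3.141, -0.001, -1.952]
contact_force: [-0.0, -0.2, 0.1]
grip_width: 46.0
finger_force: 0.0
[ 2.33443856e-01  5.95774550e-01  1.51236116e+00  1.52540461e-04
  1.03186070e+00 -2.52762433e+00]
```

View pics/s2.png

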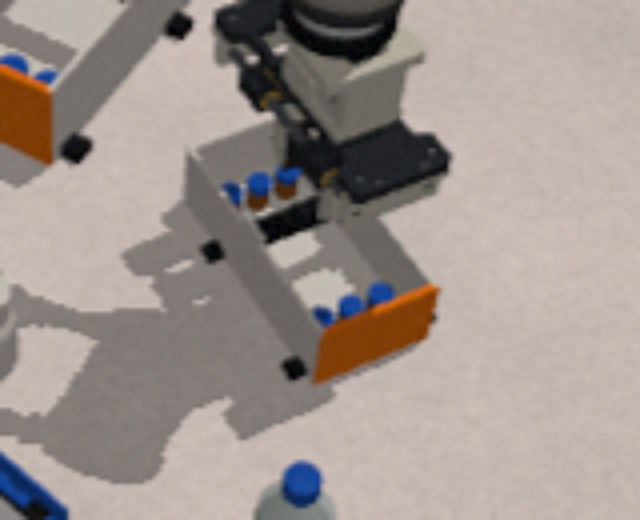

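The crop shows the fingers straddling the black bar at (310,200), clear of the vials and walls. I go down and grip.

```bash
python3 -m pendant '[0,0,0.4,0,0,0,0,0,0,0.4,0,0,0,0,0,0,0.4,0,0,0,0,0,0,0.3,0,0,0,0,0,0,0.07,0,0,0,0,0,0,0,0,0,0,0,0,0,0,0,0,0,1,0,0,0,0,0,0,1,0,0,0,0,0,0,1,0,0,0,0,0,0,1,0,0,0,0,0,0,1]'
```

```text
time: 11.15
tool_pos: [552.6, 209.9, 41.9]
tcp_rot: [-3.141, 0.0, -1.951]
contact_force: [-0.4, 0.7, 1.9]
grip_width: 13.9
finger_force: 30.0
```

```bash
python3 -m pendant '[0,0,-0.3,0,0,0,1,0,0,-0.6,0,0,0,1,0,0,-0.9,0,0,0,1,0,0,-1,0,0,0,1,0,0,-1,0,0,0,1,0,0,-1,0,0,0,1,0,0,-1,0,0,0,1,0,0,-0.8,0,0,0,1,0,0,-0.3,0,0,0,1,0,0,0,0,0,0,1,0,0,0,0,0,0,1]'
python3 -m pendant '[0,0,0,0,0,0.5,1,0,0,0,0,0,1,1,0,0,0,0,0,1,1,0,0,0,0,0,1,1,0,0,0,0,0,1,1,0,0,0,0,0,1,1,0,0,0,0,0,1,1,0,0,0,0,0,1,1,0,0,0,0,0,1,1,0,0,0,0,0,1,1,0,0,0,0,0,1,1,0,0,0,0,0,1,1]'
python3 -m pendant '[0,0,0,0,0,1,1,0,0,0,0,0,1,1,0,0,0,0,0,1,1,0,0,0,0,0,1,1,0,0,0,0,0,1,1,0,0,0,0,0,1,1,0,0,0,0,0,1,1,0,0,0,0,0,1,1,0,0,0,0,0,1,1,0,0,0,0,0,1,1,0,0,0,0,0,1,1,0,0,0,0,0,1,1]'
python3 -m pendant '[0,0,0,0,0,1,1,0,0,0,0,0,1,1,0,0,0,0,0,1,1,0,0,0,0,0,1,1,0,0,0,0,0,1,1,0,0,0,0,0,1,1,0,0,0,0,0,1,1,0,0,0,0,0,1,1,0,0,0,0,0,1,1,0,0,0,0,0,1,1,0,0,0,0,0,1,1,0,0,0,0,0,1,1]'
python3 -m pendant '[0,0,0,0,0,1,1,0,0,0,0,0,1,1,0,0,0,0,0,1,1,0,0,0,0,0,1,1,0,0,0,0,0,0.55,1,0,0,0,0,0,0,1,0,0,0,0,0,0,1]'
```

```text
time: 12.25
tool_pos: [551.9, 209.6, 247.2]
tcp_rot: [3.139, -0.001, -1.951]
contact_force: [-0.8, 0.2, -4.3]
grip_width: 13.7
finger_force: 30.0
time: 13.45
tool_pos: [551.8, 209.6, 246.4]
tcp_rot: [3.141, -0.004, -2.757]
contact_force: [0.1, 0.1, -3.7]
grip_width: 13.9
finger_force: 30.0
time: 14.65
tool_pos: [551.8, 209.6, 246.4]
tcp_rot: [-3.139, -0.003, 2.688]
contact_force: [1.4, -0.3, -3.8]
grip_width: 13.7
finger_force: 30.0
time: 15.85
tool_pos: [551.8, 209.6, 246.4]
tcp_rot: [-3.138, -0.0, 1.85]
contact_force: [0.3, -0.3, -4.1]
grip_width: 14.0
finger_force: 30.0
time: 16.55
tool_pos: [552.1, 209.6, 247.3]
tcp_rot: [-3.139, 0.001, 1.537]
contact_force: [0.3, -0.2, -3.4]
grip_width: 13.9
finger_force: 30.0
```

```bash
python3 -m pendant '[-0.4,-0.07,0,0,0,0,1,-0.8,-0.07,0,0,0,0,1,-1,-0.07,0,0,0,0,1,-1,-0.07,0,0,0,0,1,-1,-0.07,0,0,0,0,1,-1,-0.07,0,0,0,0,1,-1,-0.07,0,0,0,0,1,-1,-0.07,0,0,0,0,1,-1,-0.07,0,0,0,0,1,-1,-0.07,0,0,0,0,1,-1,-0.07,0,0,0,0,1,-1,-0.07,0,0,0,0,1]'
python3 -m pendant '[-0.9,0,0,0,0,0,1,-0.57,0,0,0,0,0,1,0,0,0.3,0,0,0,1,0,0,0.6,0,0,0,1,0,0,0.6,0,0,0,1,0,0,0.6,0,0,0,1,0,0,0.4,0,0,0,1,0,0,0.2,0,0,0,1,0,0,0,0,0,0,1,0,0,0,0,0,0,1,0,0,0,0,0,0,1]'
python3 - <<'E'
from h import *
for c in('top','scene'):
    im=capture(c)
    for t,z in dict(tote_grip=183,tote_lug=127,tote_orange_end=153).items():
        for r in pinpoint(c,t)[:3]: print(c,t,round(r['score'],2),np.round(r['location'],1),np.round(onz(c,r['location'],z)[:2],1))
    if c=='top': A=cv2.resize(im[90:235,270:400],None,fx=4,fy=4)
    else: B=cv2.resize(im[190:335,140:300],None,fx=4,fy=4)
cv2.imwrite('pics/h1.png',A[:,:,::-1]);cv2.imwrite('pics/h2.png',B[:,:,::-1])
o=get_obs();print(o['tool_pos'],o['tcp_rot'],o['contact_force'],o['moment'])
E
```

```text
time: 17.75
tool_pos: [514.6, -126.9, 248.6]
tcp_rot: [-3.141, 0.0, 1.536]
contact_force: [1.2, 0.1, -3.9]
grip_width: 13.8
finger_force: 30.0
time: 18.85
tool_pos: [514.5, -169.3, 168.4]
tcp_rot: [3.14, 0.001, 1.536]
contact_force: [0.0, 0.7, -3.5]
grip_width: 13.7
finger_force: 30.0
top tote_lug 0.91 [184.2 241.1] [352.8 162.6]
top tote_orange_end 0.63 [196.5 271.8] [290.5 132.3]
scene tote_grip 0.96 [258.1 123.7] [346.5 187.4]
scene tote_grip 0.93 [206.8 234.6] [ 513.  -174.4]
scene tote_lug 0.89 [171.6 240.2] [ 429.9 -222. ]
scene tote_lug 0.72 [257.6 166.4] [422.1 101.8]
scene tote_lug 0.33 [235.5 288.3] [ 636.4 -209. ]
scene tote_orange_end 0.74 [182.  219.4] [ 418.2 -172.8]
scene tote_orange_end 0.74 [236.4 151.7] [356.5  85.7]
scene tote_orange_end 0.39 [171.4 237.6] [ 439.7 -225.8]
[ 514.09484334 -169.22205615  167.69978923] [ 3.14138575e+00 -1.15023746e-05  1.53568257e+00] [-0.06056547  0.15460109 -3.76040598] [-0.07145568 -0.00542825  0.00101622]
```

View pics/h1.png

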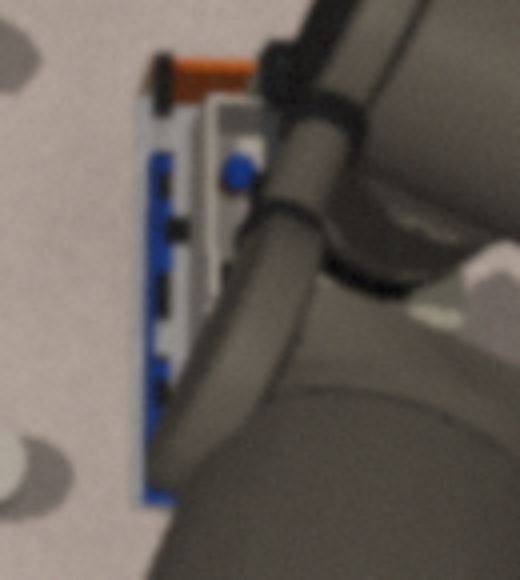

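View pics/h2.png

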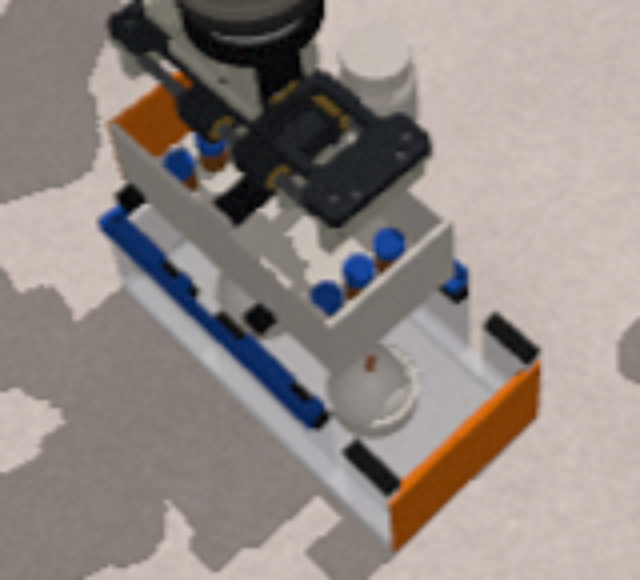

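The top crop shows the turned tote over the tub with its +y front lug at picture (314.5,147.5). The scene crop shows the -y lugs at picture (205,269.5) and (172.5,239.2), just inside the blue lip, with the white end towards the tub's orange end. Next I compare tote and tub lateral positions within the same cameras.

Run:
```python
from h import *
# tote z: handle = 167.7+19 = 186.7 -> underside 126.7
print('top lug',onz('top',(314.5,147.5),131)[:2], 'exp',[553.9,-116.0])
im=capture('top'); g=im.max(2).astype(int)
print(g[144:152,306:324])
im=capture('scene'); g=cv2.cvtColor(im,cv2.COLOR_RGB2HSV)
b=(g[...,0]>105)&(g[...,0]<130)&(g[...,1]>150)&(g[...,2]>60)
# outer lower-left boundary of -y lip in scene: topmost-left edge of lip = z105 outer
for P,n in (([550.2,-225,131],'f'),([430.2,-220.9,131],'r'),([470,-234.2,105],'lip out'),([560,-237.3,105],'lip out')): print(n,proj('scene',P))
for c in (180,190,200,210): 
    r=np.where(b[230:310,c])[0]+230; print(c,r.min(),r.max(),[onz('scene',(c,r.max()+.5),z)[:2].round(1).tolist() for z in (90,105)],[onz('scene',(c,r.min()-.5),z)[:2].round(1).tolist() for z in (95,105)])
v=im.max(2)
print(v[262:278,196:214])
```

```text
top lug [ 553.83567247 -118.53539227] exp [553.9, -116.0]
[[115  99  96  92  94  91  84  81  86  89  83  87  89  93 104 133 150 143]
 [111  98  99  93  83  69  55  50  49  51  54  71  86  88 105 132 153 142]
 [110  96  95  93  75  56  40  30  30  32  40  60  85  93 107 132 149 139]
 [111  97  97  95  83  57  42  26  30  26  40  63  86  93 108 131 150 140]
 [111  99 101 103  88  64  34  22  27  28  41  61  82  94 106 130 146 138]
 [111  99 102 104  91  66  39  33  28  33  40  67  84  95 104 131 149 142]
 [109  98  99 106  95  73  57  54  51  55  58  73  84  91 106 129 147 141]
 [112  96 102 106 103  98  88  90  90  95  93  86  91  91 100 130 149 142]]
f [204.1386791  269.37138452]
r [171.77448963 239.09508611]
lip out [179.92218998 257.50261333]
lip out [204.26272322 280.70899004]
180 253 260 [[468.4, -235.3], [476.5, -239.7]] [[453.8, -221.5], [459.4, -224.6]]
190 267 270 [[507.4, -237.3], [514.9, -241.7]] [[501.8, -231.4], [506.9, -234.4]]
200 275 280 [[545.2, -239.4], [552.2, -243.7]] [[535.8, -229.9], [540.6, -232.9]]
210 282 289 [[580.0, -239.5], [586.4, -243.9]] [[567.1, -226.5]
[... 519 characters left out ...]
 82 111 119 116 118 118]
 [ 20  70 121 136 101  38   9  18  13  18   7  16  53 103 116 115 116 115]
 [ 14  29  69 125 120  64   0  16  16  19   6  13  27  95 120 118 115 118]
 [ 34  12  27  68 107 102  57   4  12  21   2  45 101 117 119 114 115 117]
 [ 74  30  11  23  64 114 108  57   9   2  47 100 120 117 115 112 113 114]
 [ 97  72  33  17  27  70 101  94  52  40 101 119 119 115 133 152 130 112]
 [ 93  97  77  26  44  86 102 106  88 105 117 135 142 161 173 177 165 139]
 [ 89  94  95  97  99  97 102 101 124 160 177 174 176 176 178 180 178 174]
 [ 94  87  93 102 104 101 100 100 104 133 166 181 180 175 175 172 176 175]
 [125  91  87  93  97 101 104 103 100 102 132 163 181 177 176 176 176 174]]
```

Top and scene both put the tub line about 1 mm further to -y than the tote. I shift by that and lower to just above the rails.

```bash
python3 -m pendant '[-0.033,0,0.2,0,0,0,1,0,0,0.25,0,0,0,1,0,0,0.2,0,0,0,1,0,0,0.1,0,0,0,1,0,0,0.07,0,0,0,1,0,0,0,0,0,0,1,0,0,0,0,0,0,1]'
python3 -m pendant '[0,0,0.05,0,0,0,1,0,0,0.05,0,0,0,1,0,0,0,0,0,0,1,0,0,0,0,0,0,1]'
python3 -m pendant '[0,0,0.04,0,0,0,1,0,0,0,0,0,0,1,0,0,0,0,0,0,1]'
```

```text
time: 20.05
tool_pos: [514.2, -170.2, 143.1]
tcp_rot: [3.141, 0.0, 1.536]
contact_force: [0.2, 0.0, -3.6]
grip_width: 14.0
finger_force: 30.0
time: 20.45
tool_pos: [514.0, -170.2, 140.0]
tcp_rot: [3.142, -0.0, 1.536]
contact_force: [-0.6, 0.0, -3.2]
grip_width: 13.8
finger_force: 30.0
time: 20.75
tool_pos: [514.0, -170.2, 138.8]
tcp_rot: [-3.142, -0.0, 1.536]
contact_force: [-0.1, -0.5, -3.3]
grip_width: 13.9
finger_force: 30.0
```

```bash
python3 -m pendant '[0,0,0.04,0,0,0,1,0,0,0,0,0,0,1,0,0,0,0,0,0,1]'
python3 -m pendant '[0,0,0.03,0,0,0,1,0,0,0,0,0,0,1,0,0,0,0,0,0,1]'
python3 -c "
from h import *
o=get_obs();print(o['tool_pos'],o['contact_force'],o['moment'])"
```

```text
time: 21.05
tool_pos: [514.0, -170.1, 137.6]
tcp_rot: [-3.142, -0.0, 1.536]
contact_force: [0.5, 0.7, -3.9]
grip_width: 13.7
finger_force: 30.0
time: 21.35
tool_pos: [514.1, -170.2, 136.8]
tcp_rot: [3.141, -0.0, 1.536]
contact_force: [0.1, 0.1, -3.2]
grip_width: 13.7
finger_force: 30.0
[ 514.09988477 -170.20453258  136.75215817] [ 0.12427675  0.10792652 -3.20062087] [-0.13278252  0.02743542  0.00868618]
```

```bash
python3 -m pendant '[0,0,0.02,0,0,0,1,0,0,0,0,0,0,1,0,0,0,0,0,0,1]'
python3 -m pendant '[0,0,0.02,0,0,0,1,0,0,0,0,0,0,1,0,0,0,0,0,0,1]'
python3 -m pendant '[0,0,0.02,0,0,0,1,0,0,0,0,0,0,1,0,0,0,0,0,0,1]'
python3 -c "
from h import *
o=get_obs();print(o['tool_pos'],o['contact_force'],o['moment'])"
```

```text
time: 21.65
tool_pos: [514.1, -170.2, 136.3]
tcp_rot: [3.141, 0.0, 1.536]
contact_force: [-0.3, 1.2, -0.9]
grip_width: 13.5
finger_force: 30.0
time: 21.95
tool_pos: [514.1, -170.2, 135.7]
tcp_rot: [3.141, 0.0, 1.536]
contact_force: [-0.7, 1.0, 0.2]
grip_width: 13.5
finger_force: 30.0
time: 22.25
tool_pos: [514.1, -170.2, 135.2]
tcp_rot: [3.141, 0.0, 1.536]
contact_force: [-0.9, 1.5, 3.6]
grip_width: 13.6
finger_force: 30.0
[ 514.14870968 -170.22697227  135.15877584] [-0.91455771  1.51816066  3.59862961] [0.01041588 0.22170633 0.00902868]
```

```bash
python3 -m pendant '[0,0.05,0,0,0,0,1,0,0.05,0,0,0,0,1,0,0.05,0,0,0,0,1,0,0.05,0,0,0,0,1,0,0,0,0,0,0,1]'
python3 -m pendant '[0,0.06,0,0,0,0,1,0,0.06,0,0,0,0,1,0,0.06,0,0,0,0,1,0,0.06,0,0,0,0,1,0,0.06,0,0,0,0,1,0,0,0,0,0,0,1]'
python3 -c "
from h import *
o=get_obs();print(o['tool_pos'],o['contact_force'],o['moment'])"
```

```text
time: 22.75
tool_pos: [520.2, -170.4, 134.9]
tcp_rot: [3.142, -0.0, 1.536]
contact_force: [-4.1, -0.6, 4.3]
grip_width: 13.5
finger_force: 30.0
time: 23.35
tool_pos: [529.4, -170.7, 134.9]
tcp_rot: [3.141, -0.0, 1.536]
contact_force: [-2.8, 0.4, 4.4]
grip_width: 14.0
finger_force: 30.0
[ 529.4458159  -170.69728158  134.91234157] [-2.76006794  0.38456044  4.43145527] [-0.02423997  0.57440417 -0.03190145]
```

```bash
python3 -m pendant '[0,0.06,0,0,0,0,1,0,0.06,0,0,0,0,1,0,0.06,0,0,0,0,1,0,0.06,0,0,0,0,1,0,0.05,0,0,0,0,1,0,0,0,0,0,0,1]'
python3 -m pendant '[0,0.04,0,0,0,0,1,0,0.04,0,0,0,0,1,0,0,0,0,0,0,1]'
python3 -m pendant '[0,0.04,0,0,0,0,1,0,0.04,0,0,0,0,1,0,0,0,0,0,0,1]'
```

```text
time: 23.95
tool_pos: [538.1, -171.0, 134.9]
tcp_rot: [3.141, -0.0, 1.536]
contact_force: [-2.6, 0.7, 3.7]
grip_width: 14.0
finger_force: 30.0
time: 24.25
tool_pos: [540.3, -171.1, 134.9]
tcp_rot: [3.141, -0.0, 1.536]
contact_force: [-3.6, 0.2, 4.2]
grip_width: 13.8
finger_force: 30.0
time: 24.55
tool_pos: [542.7, -171.2, 134.9]
tcp_rot: [3.141, -0.0, 1.536]
contact_force: [-3.8, 0.8, 4.3]
grip_width: 13.9
finger_force: 30.0
```

```bash
python3 -m pendant '[0,0.04,0,0,0,0,1,0,0.03,0,0,0,0,1,0,0,0,0,0,0,1]'
python3 -m pendant '[0,0.04,0,0,0,0,1,0,0,0,0,0,0,1]'
python3 -m pendant '[0,0.04,0,0,0,0,1,0,0,0,0,0,0,1]'
```

```text
time: 24.85
tool_pos: [544.8, -171.2, 134.9]
tcp_rot: [3.141, -0.0, 1.536]
contact_force: [-4.2, 0.6, 3.9]
grip_width: 13.6
finger_force: 30.0
time: 25.05
tool_pos: [545.9, -171.3, 134.9]
tcp_rot: [3.141, -0.0, 1.536]
contact_force: [-3.8, 0.1, 3.9]
grip_width: 13.9
finger_force: 30.0
time: 25.25
tool_pos: [547.2, -171.3, 134.9]
tcp_rot: [3.141, -0.0, 1.536]
contact_force: [-3.1, 0.9, 3.0]
grip_width: 13.8
finger_force: 30.0
```

```bash
python3 -m pendant '[0,0.03,0,0,0,0,1,0,0,0,0,0,0,1]'
python3 -m pendant '[0,0.03,0,0,0,0,1,0,0,0,0,0,0,1]'
python3 -c "
from h import *
o=get_obs();print(o['tool_pos'],o['contact_force'],o['moment'])"
```

```text
time: 25.45
tool_pos: [548.5, -171.4, 134.6]
tcp_rot: [3.141, -0.0, 1.536]
contact_force: [-1.6, -0.1, -3.0]
grip_width: 14.1
finger_force: 30.0
time: 25.65
tool_pos: [549.1, -171.2, 134.3]
tcp_rot: [-3.142, -0.0, 1.536]
contact_force: [-0.0, -0.5, -4.3]
grip_width: 13.5
finger_force: 30.0
[ 549.05018947 -171.24211603  134.28562593] [-0.03376332 -0.49205645 -4.32288426] [-0.16108628  0.04802608  0.0127477 ]
```

The load fell to the hanging weight at x ≈ 549, matching the notch seen (549.3). I lower into it gently.

```bash
python3 -m pendant '[0,0.02,0.03,0,0,0,1,0,0,0.03,0,0,0,1,0,0,0,0,0,0,1]'
python3 -m pendant '[0,0,0.03,0,0,0,1,0,0,0,0,0,0,1,0,0,0,0,0,0,1]'
python3 -m pendant '[0,0,0.02,0,0,0,1,0,0,0,0,0,0,1,0,0,0,0,0,0,1]'
python3 -c "
from h import *
o=get_obs();print(o['tool_pos'],o['contact_force'],o['moment'])"
```

```text
time: 25.95
tool_pos: [549.3, -171.3, 132.8]
tcp_rot: [-3.141, -0.0, 1.536]
contact_force: [-0.5, -0.1, -2.9]
grip_width: 14.1
finger_force: 30.0
time: 26.25
tool_pos: [549.4, -171.4, 132.2]
tcp_rot: [3.142, -0.0, 1.536]
contact_force: [0.6, 0.5, -4.3]
grip_width: 13.8
finger_force: 30.0
time: 26.55
tool_pos: [549.5, -171.4, 131.7]
tcp_rot: [3.141, -0.0, 1.536]
contact_force: [0.0, 0.4, -3.0]
grip_width: 14.3
finger_force: 30.0
[ 549.47573538 -171.41967599  131.70281379] [ 0.0271274   0.4108335  -2.97130124] [-0.0905121   0.02138392 -0.06517673]
```

```bash
python3 -m pendant '[0,0,0.02,0,0,0,1,0,0,0,0,0,0,1,0,0,0,0,0,0,1]'
python3 -m pendant '[0,0,0.02,0,0,0,1,0,0,0,0,0,0,1,0,0,0,0,0,0,1]'
python3 -c "
from h import *
o=get_obs();print(o['tool_pos'],o['contact_force'],o['moment'])"
```

```text
time: 26.85
tool_pos: [549.5, -171.4, 131.2]
tcp_rot: [3.141, 0.0, 1.536]
contact_force: [-0.8, 0.4, -0.9]
grip_width: 14.0
finger_force: 30.0
time: 27.15
tool_pos: [549.5, -171.4, 130.7]
tcp_rot: [3.141, 0.0, 1.536]
contact_force: [-0.6, 0.3, 1.1]
grip_width: 13.7
finger_force: 30.0
[ 549.52690113 -171.43300084  130.66872305] [-0.61833439  0.28749331  1.0709448 ] [-0.05957431  0.18783223 -0.00678804]
```

At equal load (-0.9 N), the height went from 136.3 to 131.2 mm, which is the full 5 mm drop. I release and rise.

```bash
python3 -m pendant '[0,0,0,0,0,0,0.6,0,0,0,0,0,0,0.4,0,0,0,0,0,0,0.2,0,0,0,0,0,0,0.2,0,0,-0.2,0,0,0,0.2,0,0,-0.5,0,0,0,0.2,0,0,-0.8,0,0,0,0.2,0,0,-1,0,0,0,0.2,0,0,-1,0,0,0,0.2,0,0,-1,0,0,0,0.2,0,0,-0.5,0,0,0,0.2,0,0,0,0,0,0,0.2]'
python3 -m pendant '[1,0,-0.3,0,0,0,0,1,0,0,0,0,0,0,1,0,0,0,0,0,0,1,0,0,0,0,0,0,1,0,0,0,0,0,0,1,0,0,0,0,0,0,1,0,0,0,0,0,0,0,0,0,0,0,0,0]'
python3 - <<'E'
from h import *
im=capture('scene'); A=cv2.resize(im[190:335,140:300],None,fx=4,fy=4);cv2.imwrite('pics/f2.png',A[:,:,::-1])
for t,z in dict(tote_grip=150,tote_lug=94,tote_orange_end=120).items():
    for r in pinpoint('scene',t)[:3]: print(t,round(r['score'],2),np.round(r['location'],1),np.round(onz('scene',r['location'],z)[:2],1))
Y=-.034;R=np.array([[np.cos(Y),-np.sin(Y)],[np.sin(Y),np.cos(Y)]])
for x in (38,-82):
    p=R@[x,-54.5]+[549.5,-171.4]; print('exp lug',proj('scene',[*p,94]),proj('scene',[*p,99]))
E
```

```text
time: 28.35
tool_pos: [550.4, -171.8, 283.4]
tcp_rot: [3.136, 0.002, 1.536]
contact_force: [0.8, -1.1, 0.4]
grip_width: 36.5
finger_force: 0.0
time: 29.15
tool_pos: [556.1, 41.7, 288.3]
tcp_rot: [-3.14, -0.001, 1.54]
contact_force: [-1.2, 0.1, -1.0]
grip_width: 46.0
finger_force: 0.0
tote_grip 0.72 [220.1 248.8] [ 547.2 -167.8]
tote_grip 0.72 [258.7 120.6] [314.2 225.8]
tote_grip 0.47 [202.9 263.8] [ 546.6 -223. ]
tote_lug 0.7 [257.6 168.3] [406.9 118.6]
tote_lug 0.57 [181.8 257. ] [ 466.3 -226.8]
tote_orange_end 0.82 [195.1 235.2] [ 458.  -170.3]
tote_orange_end 0.71 [234.3 151.5] [328.1 104.5]
exp lug [215.28532024 286.6580692 ] [215.12357949 285.67486424]
exp lug [182.7469908 255.889614 ] [182.47732547 254.84555198]
```

View pics/f2.png

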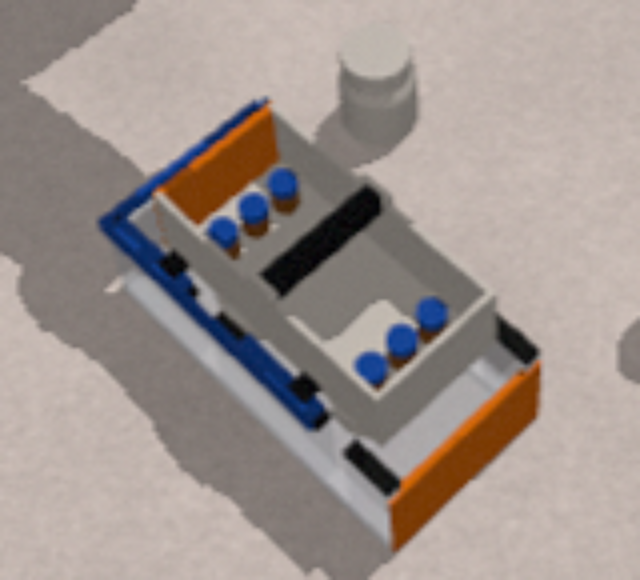

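The scene crop shows the tote level on the tub with its orange end over the clear end. The lugs at picture (183.7,256) and (215.7,286.7) match the predicted seated positions to about 1 px. The robot is clear, so I hand in.

```bash
python3 -c "
from plant import *
print(close_job())"
```

```text
the job is handed in; nothing more can be done
None
```

The small tote is stacked half-turned on the tub, its lugs seated in the notches after a full 5 mm drop; it is released and the job is handed in at about 29 s of the 66 s allowed.

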